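# Re-bush a garden cart wheel and pin its keeper plate

### The arm

A 7-joint arm with a two-finger parallel gripper is mounted at the origin on the work surface. World frame = base frame: x ahead of the robot, y to its left, z up, the work surface at z = 0. Lengths are in m, angles in rad, forces in N, time in s.
With the tool pointing down it reaches from about 0.4 to 0.85 m from the base axis. Payload 10.4 kg.
Tool frame: the origin (TCP) lies between the finger pads; the fingertips stand 14 mm ahead of it and the grasp point (between the pads) lies 5 mm behind it; z points along the fingers, y is the direction in which the jaws open and shut (so a half turn about z gives the same grasp; the last joint's range is limited). The gripper opens to 87 mm and grips with 3 to 60 N. Pads are 19 mm wide; open, the fingers measure 117 mm over their backs; the gripper's body (75 mm by 190 mm) begins 51 mm behind the grasp point.
Start: joints at [1.273, 0.332, -0.065, 1.46, 0.022, 1.35, -0.088], TCP at [0.17, -0.602, 0.208] pointing down, gripper open.
Joint ranges: [-2.6, 2.6], [-0.5, 2.12], [-1.47, 1.34], [0.16, 2.42], [-1.27, 4.41], [0.06, 2.06], [-2.6, 2.6]. Speed limits (rad/s): [2.22, 2.22, 2.79, 2.79, 3.14, 3.14, 3.14].

### API

Orientations are given as a unit quaternion [x, y, z, w].
In Python, from bench import readout, camera, calibration, order gives the robot as it stands.
- The arm moves only by the tool apply_moves, never from a script. Its argument "deltas" is a list of rows, each an object with "translation": the shift along the world's x, y, z in m, a list of three; "turn": the turn, a rotation vector about the world's x, y, z in rad, a list of three; "hand": the finger opening in m, from 0 to 0.087. A call has 1 to 5 rows; each row shifts and turns the pose as measured when the row begins; what a row does not reach is not made up. A row lasts 1/10 s, in which the tool goes at most 50 mm and 8.59 degrees, less where a joint would pass 70% of its speed; a pose out of reach is approached as far as the arm can. A call with a gripper value outside its range is refused whole. The fingers move at their own pace and stop on an object; "newtons" is the grip in N (left out, the last holds). Time passes only in rows, so rows that do not move let the fingers close. It gives the time, the measured TCP pose, the force and the opening at its end, in the units of the state.
- readout.read_state(): the state, without advancing time (a new reading comes with each control period).
- camera(name): name is "scene" or "top"; returns the picture (480x640x3 uint8, red, green, blue); there is no depth.
- calibration(name): a dict with "fx", "fy", "cx", "cy" (pixels), "extrinsics" (4x4, takes a point from world to camera coordinates). Camera axes: x right, y down, z forward; pixel columns grow to the right and rows downward; lengths in m; the calibration is good to about 2 mm. A picture is of the moment at which its call begins. calibration takes no time and is no camera call.
- order.close_job(): hands the job in, once; it reports no verdict.
The state is a dict: "time": time; "joint_positions": joint angles; "joint_vel": joint speeds; "joint_torque": joint torques, N m; "ee_pos": TCP position; "eef_rot": TCP orientation; "ft_force": force on the tool from outside, world axes, zero at the start; "torque": the same for the moment, N m; "width": finger opening in m.
Only numpy, scipy, OpenCV 4.12 (cv2) and the standard library are available. Lean on these libraries where they do the work, as an engineer would, in place of code of your own. Each camera call takes 0.05 s, during which the arm holds its last target. There are 200 camera calls.

### The job

The cart wheel lying on the lazy susan needs its bearing back: take the shouldered bronze bush, find the bore of the wheel's hub and guide the bush in without forcing it, keeping hold until it is well started, and see it fully home with its shoulder on the hub face. Then lower the flat steel keeper plate over the hub's two dowel pins, not dropping it but keeping hold until both pins are well through its holes, and leave it lying flat on the bush. Leave the wheel lying where it is, and do not disturb the jar, the spacer tube or the washer.

Things in the scene. Friction and masses are not known exactly. Their poses are not given: they have to be found in the camera images.
- bush_center (a point): Shouldered bronze bush, upright on the bench, foot down. 52 mm high: sleeve 30 mm outside diameter, 40 mm long, foot chamfered 1.5 mm at 45 degrees; above it a round shoulder 38 mm in diameter, 12 mm high; 20 mm axle hole on top. 160 to 250 g. This point is on its axis half-way up, 26 mm above its foot, 14 mm below the underside of the shoulder; z is the axis, up.
- keeper_center (a point): Steel keeper plate lying flat on the bench: 84 mm (its x) by 42 mm (its y) by 8 mm thick, both faces alike. Two 9 mm locating holes lie on its x axis, 29 mm either side of the middle; a 23 mm axle hole is in the middle. 145 to 225 g. This point is its centre, half-way up its thickness. When home it lies on the bush's shoulder, this point 16 mm above bore_mouth.
- bore_mouth (a point): Centre of the mouth of the wheel's hub bore, in the flat top face of the hub (76 mm across), 95 mm above the bench. Bore: 31 mm in diameter, sharp-edged, vertical, open through the 54 mm long hub; z points up out of it, x runs through both dowel pins. With the bush home, bush_center is 14 mm below this point.
- pin_a (a point): Centre of the tip of one of the two upright steel dowel pins on the hub face: 8 mm in diameter, 25 mm high above the hub face, the top 2 mm tapered to 4 mm; 29 mm from the bore's axis along +x of bore_mouth.
- pin_b (a point): Tip of the other dowel pin, alike, 29 mm from the bore's axis along -x of bore_mouth.
- wheel: The cart wheel, loose, lying flat on the turntable, about 1.1 kg: black rubber tyre 200 mm across and 45 mm thick, six grey spokes, aluminium hub 76 mm across that stands 12 mm above the tyre (57 mm above the turntable). Origin on its axis at the underside of the tyre; z up, x along the line of the pins.
- turntable (a joint): Turn of the lazy susan's birch plywood top (340 mm across, 18 mm thick, top face 38 mm above the bench), rad, 0 at the start, growing counter-clockwise from above; it turns freely but stiffly (about 0.6 N m) and the wheel and jar ride on it. It need not be turned.
- spacer: Bystander, plain steel spacer tube: 28 mm outside, 20 mm inside, 46 mm long, standing on end, no shoulder (do not mistake it for the bush). Origin at the centre of its underside.
- washer: Bystander, steel washer 44 mm across, 21 mm hole, 4 mm thick, flat on the bench. Origin at the centre of its underside.
- jar: Bystander, small glass jar with a steel twist cap, 44 mm across and 54 mm high, standing on the turntable beside the wheel. Origin at the centre of its underside.
Not all that is in view belongs to the job. Of the things that look like the part that bears bush_center, the smallest one is meant.

How it is judged:
On the way, in this order (a step that is already met when the one before it is completed fails the run):
1. the bush, still held, is at least 6 mm down the hub's bore (horizontal distance between bush_center and bore_mouth below 0.004 m and angle between the z axis of bush_center and the z axis of bore_mouth, either way round below 0.15 rad and z of bush_center in the frame of bore_mouth below 0.02 m and contact force between the fingers and bush above 1 N), for 0.05 s.
2. the bush is home: its shoulder within 1.5 mm of the hub face (horizontal distance between bush_center and bore_mouth below 0.002 m and angle between the z axis of bush_center and the z axis of bore_mouth, either way round below 0.04 rad and z of bush_center in the frame of bore_mouth below -0.0125 m), for 0.2 s.
3. the keeper plate, still held, has both pins at least 4 mm through its underside, the bush being home (all of step 2 and horizontal distance between keeper_center and bore_mouth below 0.003 m and angle between the x axis of keeper_center and the x axis of bore_mouth, either way round below 0.06 rad and z of keeper_center in the frame of bore_mouth below 0.025 m and contact force between the fingers and keeper above 1 N), for 0.05 s.
At the end, for the whole second after the job is handed in: The bush is upright in the bore, within 2 mm of its axis, shoulder within 1.5 mm of the hub face; the keeper is on both pins, within 3 mm and 0.06 rad, flat (0.05 rad), within 1.5 mm of lying on the bush; the wheel is flat (0.03 rad), within 30 mm of its start; all let go and at rest (20 mm/s) (all of step 2 and horizontal distance between keeper_center and bore_mouth below 0.003 m and angle between the x axis of keeper_center and the x axis of bore_mouth, either way round below 0.06 rad and z of keeper_center in the frame of bore_mouth below 0.0175 m and angle between the z axis of keeper_center and the z axis of bore_mouth, either way round below 0.05 rad and angle between wheel's own z axis and vertical below 0.03 rad and distance of wheel from where it was at the start of the episode below 0.03 m and linear speed of each of wheel, bush, keeper below 0.02 m/s); the robot touches nothing.
It fails at once if the bush is forced: more than 60 N between bush and wheel (contact force between bush and wheel above 60 N).
It fails at once if the spacer tube, the washer or the jar is moved more than 30 mm (distance of any of spacer, washer, jar from where it was at the start of the episode above 0.03 m).
It also fails if it takes over 72 s, if anything falls off the work surface, if the arm or the gripper's body presses on something with over 40 N, if the wrist force passes 120 N, or if a joint passes its speed limit or range.

## Working session

There is one attempt and no reset: what is moved stays moved. The work goes in short steps, Python scripts to look and compute and a tool call to move; the robot and the scene stay as the last step left them, time stands still between calls to the robot, and variables do not carry over. Pictures are saved under pics/ and viewed, about 8 in all and at most 12, crops included, and the job is handed in when it is done.

Besides the shell and the picture viewer there is one more tool, called after "Call:" by a JSON object that holds its "name" and its "arguments". apply_moves: Moves the arm, as the interface text tells. Its arguments: {"type":"object","properties":{"deltas":{"type":"array","items":{"type":"object","properties":{"translation":{"type":"array","items":{"type":"number"}},"turn":{"type":"array","items":{"type":"number"}},"hand":{"type":"number"}}}},"newtons":{"type":"number"}},"required":["deltas"]}

```bash
ls; mkdir -p pics
python3 - <<'E'
from bench import readout,camera,calibration
import cv2,numpy as np
print(readout.read_state())
for n in("scene","top"):
    im=camera(n); cv2.imwrite(f"pics/{n}0.png",im[:,:,::-1]); c=calibration(n); print(n,{k:np.round(v,4).tolist() for k,v in c.items()})
E
```

```text
pics
{'time': 0.0, 'joint_positions': array([ 1.2733962 ,  0.33290101, -0.06470308,  1.46095344,  0.02159575,
        1.34989309, -0.08851749]), 'joint_vel': array([-1.66661847e-03,  1.91889763e-03, -3.42068552e-04, -5.60704954e-04,
        9.37411895e-04, -1.88825325e-05,  1.29474075e-03]), 'joint_torque': array([-3.81172176e-04, -6.23265409e+01,  2.45442870e-02, -3.89906073e+01,
       -6.13361411e-02,  3.97130591e-02,  1.34114107e-04]), 'ee_pos': array([ 0.16948063, -0.60115237,  0.20732998]), 'eef_rot': array([ 9.90574797e-01,  1.36970946e-01, -1.30688173e-04, -7.17967283e-04]), 'ft_force': array([-0.51553725,  0.00945174,  0.07548026]), 'torque': array([ 0.01112544, -0.03661321,  0.01633471]), 'width': 0.08717646999720041}
scene {'fx': 577.7398, 'fy': 577.7398, 'cx': 320.8428, 'cy': 239.2036, 'extrinsics': [[0.3432, 0.9391, 0.0177, -0.1546], [0.7332, -0.2561, -0.63, -0.3529], [-0.5871, 0.2292, -0.7764, 1.5908], [0.0, 0.0, 0.0, 1.0]]}
top {'fx': 476.8492, 'fy': 476.8492, 'cx': 317.6377, 'cy': 246.2665, 'extrinsics': [[0.012, -0.9999, 0.0055, -0.0676], [-0.986, -0.0128, -0.1662, 0.5499], [0.1663, -0.0034, -0.9861, 1.1347], [0.0, 0.0, 0.0, 1.0]]}
```

View pics/scene0.png

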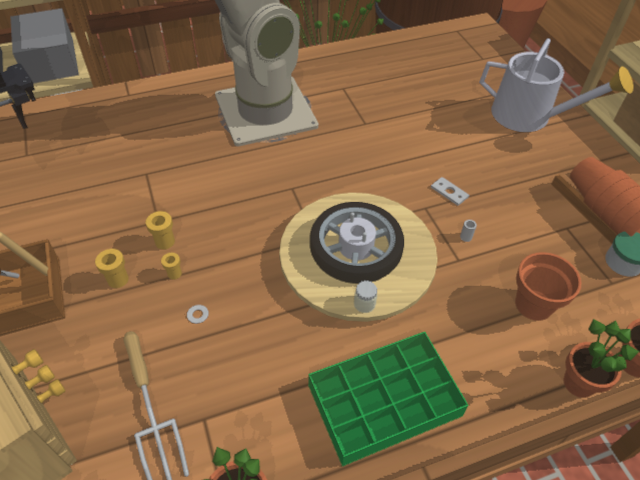

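View pics/top0.png

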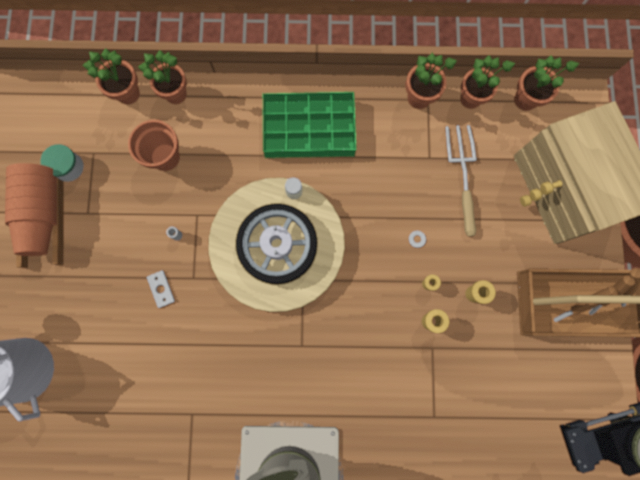

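Candidates for the bush: top (432,283) with scene (172,266) is small; top (437,321) and (483,292) with scene (160,230) and (111,268) are larger. The grey tube at top (173,233) is the spacer. I choose the smallest, at top (432,283), and check it with crops.

```bash
cat > h.py <<'E'
import cv2,numpy as np
from bench import readout,camera,calibration
def ray(n,p):
    c=calibration(n);E=np.array(c["extrinsics"]);R,t=E[:3,:3],E[:3,3]
    d=R.T@np.array([(p[0]-c["cx"])/c["fx"],(p[1]-c["cy"])/c["fy"],1]);return -R.T@t,d/np.linalg.norm(d)
def onz(n,p,z):
    o,d=ray(n,p);return o+d*(z-o[2])/d[2]
def tri(ps,pt):
    o1,d1=ray("scene",ps);o2,d2=ray("top",pt)
    s=np.linalg.lstsq(np.c_[d1,-d2],o2-o1,rcond=None)[0];a,b=o1+s[0]*d1,o2+s[1]*d2
    return (a+b)/2,np.linalg.norm(a-b)
def proj(n,X):
    c=calibration(n);E=np.array(c["extrinsics"]);q=E[:3,:3]@np.array(X)+E[:3,3]
    return np.array([c["fx"]*q[0]/q[2]+c["cx"],c["fy"]*q[1]/q[2]+c["cy"]])
def crop(im,x,y,w,k):
    # crop of half-size w about (x,y), magnified k; crop pixel u -> x-w+(u+.5)/k-.5
    return cv2.resize(im[y-w:y+w,x-w:x+w],None,fx=k,fy=k,interpolation=cv2.INTER_CUBIC)
E
python3 - <<'E'
from h import *
S=cv2.imread("pics/scene0.png");T=cv2.imread("pics/top0.png")
r=lambda im,a:np.hstack([crop(im,x,y,20,6) for x,y in a])
m=np.vstack([r(T,[(432,283),(277,241),(160,289)]),r(S,[(172,266),(358,235),(450,190)])])
cv2.imwrite("pics/m0.png",m)
for n,im in(("top",T),("scene",S)):
    hsv=cv2.cvtColor(im,cv2.COLOR_BGR2HSV)
    y=cv2.inRange(hsv,(20,120,60),(32,255,255))
    N,l,st,ce=cv2.connectedComponentsWithStats(y)
    for i in range(1,N):
        if 30<st[i,4]<2000: print(n,"bronze",st[i],ce[i].round(1))
E
```

```text
top bronze [521 180  41  26 378] [539.8 192. ]
top bronze [423 275  18  15 197] [431.6 282.2]
top bronze [466 281  29  23 489] [480.9 292.1]
top bronze [422 310  27  23 381] [436.5 320.7]
scene bronze [352   9  20  27  70] [361.1  22.2]
scene bronze [610  66  24  28 436] [622.3  80.7]
scene bronze [146 212  28  37 747] [160.7 228.7]
scene bronze [ 95 249  33  39 855] [112.1 266.9]
scene bronze [161 253  20  26 370] [171.6 264.7]
scene bronze [ 11 350  32  25 330] [ 27.7 361.7]
scene bronze [ 24 365  30  25 292] [ 40.  376.9]
scene bronze [ 37 380  28  23 264] [ 51.6 390.6]
```

View pics/m0.png

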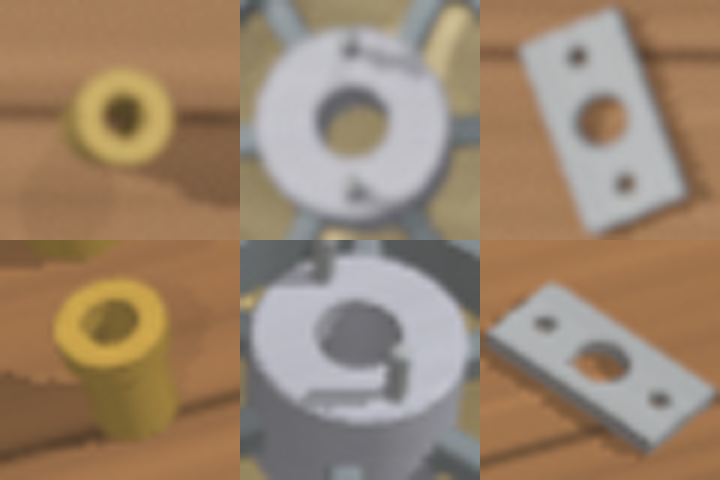

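The crops show the small shouldered bush (top hole at (432.1,281.9), scene top face (170.1,259.4)), the hub bore (top (275.2,240.7), scene (357.2,230.2)) and the keeper with three holes. The pins are on a near-world-x line.

Run:
```python
from h import *
S=cv2.imread("pics/scene0.png");T=cv2.imread("pics/top0.png")
print("bush",tri((170.1,259.4),(432.1,281.9)),onz("top",(432.1,281.9),.052),onz("scene",(170.1,259.4),.052))
print("bore",tri((357.2,230.2),(275.2,240.7)),onz("top",(275.2,240.7),.095),onz("scene",(357.2,230.2),.095))
def fit(n,im,x,y,w,k,lo,kind):
    c=crop(im,x,y,w,k);hsv=cv2.cvtColor(c,cv2.COLOR_BGR2HSV)
    m=cv2.inRange(hsv,lo[0],lo[1]);
    cs,h=cv2.findContours(m,cv2.RETR_CCOMP,cv2.CHAIN_APPROX_NONE)
    out=[]
    for q,hh in zip(cs,h[0]):
        a=cv2.contourArea(q)/k/k
        if a<3: continue
        f=lambda p:np.array([x-w+(p[0]+.5)/k-.5,y-w+(p[1]+.5)/k-.5])
        M=cv2.moments(q);e=cv2.fitEllipse(q)
        r=cv2.minAreaRect(q)
        print(n,"hole" if hh[3]>=0 else "outer",round(a,1),"mom",f((M['m10']/M['m00'],M['m01']/M['m00'])).round(2),"ell",f(e[0]).round(2),np.round(np.array(e[1])/k,1),"rect",f(r[0]).round(2),np.round(np.array(r[1])/k,1),round(r[2],1))
fit("hub top",T,275,241,22,8,((90,0,150),(140,70,255)),0)
fit("hub scene",S,358,235,22,8,((90,0,150),(140,70,255)),0)
fit("keep top",T,160,289,22,8,((0,0,130),(180,45,255)),0)
fit("keep sc",S,450,190,24,8,((0,0,130),(180,45,255)),0)
fit("bush top",T,432,283,14,8,((20,100,150),(32,200,255)),0)
fit("bush sc",S,172,260,14,8,((20,100,168),(32,255,255)),0)
```

```text
bush (array([ 0.46526699, -0.3399494 ,  0.05299888]), np.float64(0.0009579367306682926)) [ 0.46526469 -0.34067458  0.052     ] [ 0.46464709 -0.33952151  0.052     ]
bore (array([0.55410982, 0.04038591, 0.0978949 ]), np.float64(0.0004236044043017367)) [0.55456106 0.04043542 0.095     ] [0.55196971 0.04170235 0.095     ]
hub top outer 3.5 mom [266.89 258.94] ell [266.9  258.91] [1.4 3.4] rect [266.72 258.96] [1.5 3.4] 33.7
hub top outer 816.9 mom [274.82 240.39] ell [274.38 238.73] [34.1 38.8] rect [271.52 238.57] [37.1 38.9] 84.9
hub top hole 6.6 mom [276.23 252.9 ] ell [276.23 252.89] [2.7 3.2] rect [276.22 253.03] [3.  2.9] 45.0
hub top hole 133.2 mom [275.44 241.41] ell [275.44 241.41] [12.9 13.3] rect [275.64 241.29] [13.3 12.8] 75.4
hub top hole 5.5 mom [275.17 228.81] ell [275.18 228.8 ] [2.7 2.7] rect [275.16 228.91] [2.6 2.7] 45.0
hub scene outer 6.7 mom [355.91 254.43] ell [355.87 254.41] [2.7 3.8] rect [355.69 254.69] [3.5 2.8] 90.0
hub scene outer 604.7 mom [358.11 231.01] ell [358.54 231.11] [25.9 36.1] rect [358.91 231.86] [37.7 29.5] 33.7
hub scene outer 3.6 mom [352.52 
[... 748 characters left out ...]
] ell [459.54 196.13] [2.2 3.1] rect [459.5  196.12] [3.1 2.1] 0.0
keep sc hole 48.6 mom [449.86 189.98] ell [449.85 189.97] [6.7 9.3] rect [449.94 190.06] [8.  7.8] 45.0
keep sc hole 5.1 mom [440.55 183.45] ell [440.56 183.45] [2.1 3.2] rect [440.5 183.5] [3.1 2.1] 0.0
bush top outer 197.5 mom [431.89 282.13] ell [431.88 282.13] [15.3 16.5] rect [432.07 282.22] [15.8 16. ] 55.0
bush top hole 38.3 mom [432.02 281.86] ell [432.02 281.86] [6.7 7.3] rect [432.04 281.81] [6.8 7.1] 18.4
bush sc outer 198.0 mom [170.06 259.52] ell [170.06 259.52] [13.8 18.3] rect [169.98 259.42] [13.9 18.3] 82.9
bush sc hole 59.0 mom [170.08 259.17] ell [170.07 259.18] [7.7 9.8] rect [170.14 259.21] [7.6 9.7] 63.4
```

Run:
```python
from h import *
np.set_printoptions(precision=4,suppress=True)
print("bush",tri((170.1,259.45),(432.03,281.9)),onz("top",(432.03,281.9),.052))
b=onz("top",(275.44,241.41),.095);print("bore",b,tri((357.2,230.2),(275.44,241.41)))
for z in(.095,.107,.12):
    p,q=onz("top",(276.23,252.9),z),onz("top",(275.17,228.81),z);d=q-p;print(z,(p+q)/2,np.linalg.norm(d),np.degrees(np.arctan2(d[1],d[0])))
k=[tri(s,t) for s,t in(((459.54,196.13),(163.64,299.16)),((449.86,189.98),(159.93,288.64)),((440.55,183.45),(155.71,277.91)))];print("keeper",k)
for a,n in(((163.64,299.16),(155.71,277.91)),"top"),(((459.54,196.13),(440.55,183.45)),"scene"):
    p,q=[onz(n,t,.008) for t in a];d=q-p;print((p+q)/2,np.linalg.norm(d),np.degrees(np.arctan2(d[1],d[0])))
print([onz("top",p,0.05) for p in((437,321),(483,292))],onz("top",(173,233),.046),onz("top",(293,187),.09))
```

```text
bush (array([ 0.4653, -0.3399,  0.0528]), np.float64(0.000801748767633251)) [ 0.4653 -0.3405  0.052 ]
bore [0.5529 0.0398 0.095 ] (array([0.5529, 0.0404, 0.0964]), np.float64(0.0015132386852698414))
0.095 [0.5543 0.0392 0.095 ] 0.05825684957436602 4.002830901250765
0.107 [0.5522 0.0382 0.107 ] 0.057630271467108356 4.00283090125077
0.12 [0.5498 0.0371 0.12  ] 0.05695147851757929 4.002830901250763
keeper [(array([ 0.4279,  0.3588, -0.0413]), np.float64(0.04040576616034013)), (array([0.4439, 0.3345, 0.0096]), np.float64(0.0009407987616587511)), (array([0.4599, 0.3109, 0.0616]), np.float64(0.03576711762564573))]
[0.4443 0.3352 0.008 ] 0.05808703012564908 23.853234791194012
[0.442  0.3366 0.008 ] 0.058147097767210956 -156.1771442580921
[array([ 0.3713, -0.3503,  0.05  ]), array([ 0.4424, -0.4645,  0.05  ])] [0.5795 0.299  0.046 ] [0.6888 0.0011 0.09  ]
```

Call:
{"name": "apply_moves", "arguments": {"deltas": [{"translation":[0.04,0.03,0],"turn":[0,0,-0.09],"hand":0.087},{"translation":[0.04,0.03,0],"turn":[0,0,-0.09],"hand":0.087},{"translation":[0.04,0.03,0],"turn":[0,0,-0.09],"hand":0.087},{"translation":[0.04,0.03,0],"turn":[0,0,0],"hand":0.087},{"translation":[0.04,0.03,0],"turn":[0,0,0],"hand":0.087}], "newtons": 25}}

```text
time: 0.6
ee_pos: [0.363, -0.4515, 0.2048]
eef_rot: [1.0, -0.011, -0.003, -0.002]
ft_force: [0.2, -0.2, 0.2]
width: 0.087
```

Call:
{"name": "apply_moves", "arguments": {"deltas": [{"translation":[0.034,0.037,-0.03],"turn":[0,0,0],"hand":0.087},{"translation":[0.034,0.037,-0.03],"turn":[0,0,0],"hand":0.087},{"translation":[0.034,0.037,-0.02],"turn":[0,0,0],"hand":0.087},{"translation":[0,0,0],"turn":[0,0,0],"hand":0.087}]}}

```text
time: 1.0
ee_pos: [0.4576, -0.3463, 0.1344]
eef_rot: [1.0, -0.006, -0.002, -0.002]
ft_force: [-0.7, -0.1, 0.7]
width: 0.0871
```

```bash
cat >> h.py <<'E'
from scipy.spatial.transform import Rotation as Ro
def st(yaw=0):
    s=readout.read_state();R=Ro.from_quat(s["eef_rot"]);y=R.as_matrix()[:,1]
    want=Ro.from_euler("z",yaw)*Ro.from_quat([1,0,0,0]);t=(want*R.inv()).as_rotvec()
    print(round(s["time"],2),"pos",s["ee_pos"].round(4),"turn to yaw",t.round(4),"F",s["ft_force"].round(1),"T",s["torque"].round(2),"w",round(s["width"],4));return s
E
python3 -c "
from h import *
st()"
```

```text
1.0 pos [ 0.4576 -0.3463  0.1344] turn to yaw [-0.005  -0.0031  0.0111] F [-0.7 -0.1  0.7] T [ 0.01  0.07 -0.03] w 0.0871
```

Call:
{"name": "apply_moves", "arguments": {"deltas": [{"translation":[0.008,0.006,-0.03],"turn":[-0.005,-0.003,0.011],"hand":0.087},{"translation":[0,0,-0.03],"turn":[0,0,0],"hand":0.087},{"translation":[0,0,-0.016],"turn":[0,0,0],"hand":0.087},{"translation":[0,0,-0.003],"turn":[0,0,0],"hand":0.087}]}}

```text
time: 1.4
ee_pos: [0.4666, -0.3377, 0.0522]
eef_rot: [1.0, 0.003, -0.0, -0.0]
ft_force: [-0.4, -0.9, 1.2]
width: 0.0868
```

```bash
python3 -c "
from h import *
st()
a=camera('top')[:,:,::-1];b=camera('scene')[:,:,::-1]
cv2.imwrite('pics/g1.png',np.hstack([crop(a,432,283,30,6),crop(b,172,255,30,6)]))"
```

```text
1.4 pos [ 0.4666 -0.3377  0.0522] turn to yaw [-0.0008 -0.0007 -0.0053] F [-0.4 -0.9  1.2] T [0.02 0.03 0.04] w 0.0868
```

View pics/g1.png

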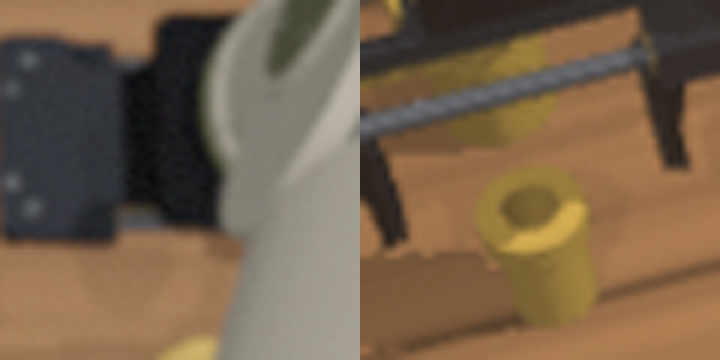

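```bash
python3 -c "
from h import *
for X in [(.4666,-.3377-.051,.038),(.4666,-.3377+.051,.038),(.4666,-.3377,.038),(.465,-.34,.038),(.465,-.34,.052)]:
    p=proj('scene',X);print(X,p.round(1),((p-[142,225])*6).round(0))"
```

```text
(0.4666, -0.3887, 0.038) [147.8 270.4] [ 35. 273.]
(0.4666, -0.2867, 0.038) [196.5 257.5] [327. 195.]
(0.4666, -0.3377, 0.038) [172.4 263.9] [182. 233.]
(0.465, -0.34, 0.038) [171.1 263.6] [175. 232.]
(0.465, -0.34, 0.052) [169.9 259.6] [167. 208.]
```

```bash
python3 -c "
from h import *
import numpy as np
y=np.array([.271,-.962,0])
for s in(-.051,.051):
  print(proj('scene',np.array([.1695,-.6012,.1933])+s*y).round(1))
a=cv2.imread('pics/scene0.png');c=a[60:140,0:80];c=cv2.resize(c,None,fx=6,fy=6,interpolation=cv2.INTER_CUBIC);b=camera('scene')[:,:,::-1]
cv2.imwrite('pics/g2.png',np.hstack([cv2.convertScaleAbs(c[:,:320],alpha=2.5),cv2.convertScaleAbs(crop(b,172,255,40,6),alpha=2.2)]))"
```

```text
[ 29.7 135.7]
[-20.2 154.4]
```

View pics/g2.png

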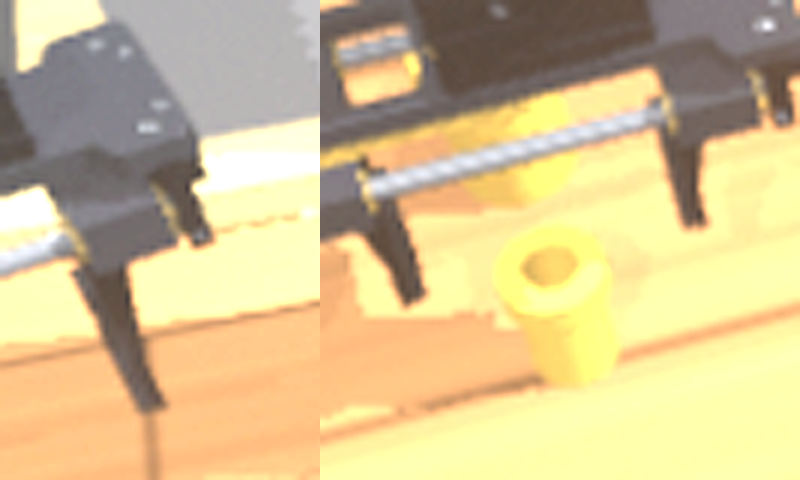

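Call:
{"name": "apply_moves", "arguments": {"deltas": [{"translation":[-0.001,-0.002,0],"turn":[0,0,-0.005],"hand":0.046},{"translation":[0,0,0],"turn":[0,0,0],"hand":0.046},{"translation":[0,0,0],"turn":[0,0,0],"hand":0.046},{"translation":[0,0,0],"turn":[0,0,0],"hand":0.046},{"translation":[0,0,0],"turn":[0,0,0],"hand":0.046}], "newtons": 10}}

```text
time: 2.05
ee_pos: [0.4682, -0.3435, 0.059]
eef_rot: [1.0, -0.001, 0.004, 0.003]
ft_force: [0.6, -0.4, -0.3]
width: 0.0548
```

```bash
python3 -c "
from h import *
st()
b=camera('scene')[:,:,::-1]
cv2.imwrite('pics/g3.png',cv2.convertScaleAbs(crop(b,172,255,30,8),alpha=1.8))"
```

```text
2.05 pos [ 0.4682 -0.3435  0.059 ] turn to yaw [0.0054 0.0072 0.0027] F [ 0.6 -0.4 -0.3] T [ 0.06  0.03 -0.01] w 0.0548
```

View pics/g3.png

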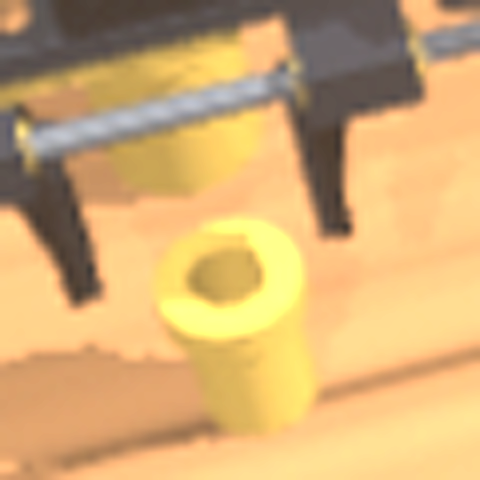

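Call:
{"name": "apply_moves", "arguments": {"deltas": [{"translation":[-0.002,0.003,-0.012],"turn":[0.005,0.007,0.003],"hand":0.055},{"translation":[0,0,-0.006],"turn":[0,0,0],"hand":0.055},{"translation":[0,0,0],"turn":[0,0,0],"hand":0.055},{"translation":[0,0,0],"turn":[0,0,0],"hand":0.055}], "newtons": 10}}

```text
time: 2.5
ee_pos: [0.4657, -0.3396, 0.0386]
eef_rot: [1.0, 0.001, -0.001, -0.0]
ft_force: [0.6, -0.1, 0.4]
width: 0.055
```

```bash
python3 -c "
from h import *
st()
b=camera('scene')[:,:,::-1]
st()
c=cv2.convertScaleAbs(crop(b,172,255,30,8),alpha=1.8)
cv2.imwrite('pics/g4.png',c)
m=(cv2.cvtColor(crop(b,172,255,30,8),cv2.COLOR_BGR2HSV)[:,:,2]<75).astype(np.uint8)
n,l,s,ce=cv2.connectedComponentsWithStats(m)
print(s[s[:,4]>200])
for x0,x1 in((0,160),(270,430)):
    r=np.where(m[150:,x0:x1].any(1))[0];
    if len(r): print('tip bottom row',150+r.max(), x0+np.where(m[150+r.max()-8,x0:x1])[0])
"
```

```text
2.5 pos [ 0.4657 -0.3396  0.0386] turn to yaw [-0.0009 -0.0015 -0.001 ] F [ 0.6 -0.1  0.4] T [-0.   -0.03  0.  ] w 0.055
2.55 pos [ 0.4656 -0.3396  0.0386] turn to yaw [-0.0009 -0.0016 -0.001 ] F [-0.1  0.9  0.6] T [0.03 0.01 0.  ] w 0.0547
[[     0      0    480    480 166722]
 [     0      0    480    271  52927]
 [     0    152    127    189  10632]]
tip bottom row 340 [100 101 102 103 104 105 106 107 108 109 110 111 112 113 114 115 116 117
 118 119 120 121 122 123 124]
tip bottom row 270 [348 349 350 351 352 353 354 355 356 357 358 359 360 361 362 363 364 365
 366 367 368 369 370 371 372 373 374]
```

Call:
{"name": "apply_moves", "arguments": {"deltas": [{"translation":[0,0,0],"turn":[0,0,0],"hand":0.03},{"translation":[0,0,0],"turn":[0,0,0],"hand":0.03},{"translation":[0,0,0],"turn":[0,0,0],"hand":0.03},{"translation":[0,0,0],"turn":[0,0,0],"hand":0.03}], "newtons": 10}}

```text
time: 2.95
ee_pos: [0.466, -0.3399, 0.0392]
eef_rot: [1.0, 0.0, -0.0, -0.0]
ft_force: [-0.1, -0.2, -0.5]
width: 0.0334
```

```bash
python3 -c "
from h import *
b=camera('scene')[:,:,::-1]
st()
cv2.imwrite('pics/g5.png',cv2.convertScaleAbs(crop(b,172,255,30,8),alpha=1.8))"
```

```text
3.0 pos [ 0.466  -0.3399  0.0392] turn to yaw [-0.0002 -0.0007 -0.0009] F [ 0.2 -0.3  0.5] T [ 0.04 -0.01  0.03] w 0.0322
```

View pics/g5.png

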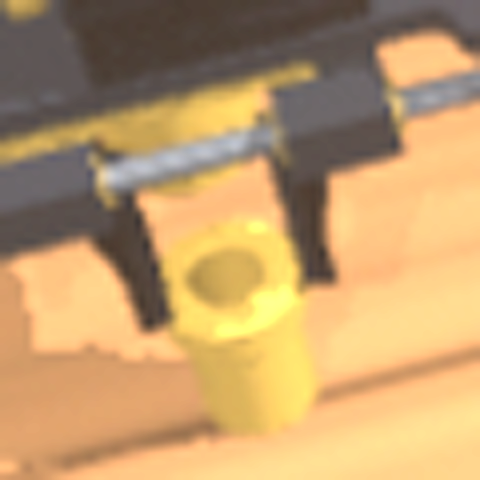

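```bash
python3 -c "
from h import *
st()
for z in(.1,.13,.16): print(z,onz('top',(412,276.3),z).round(4), [onz('top',(412,v),z)[0].round(3) for v in (260,293)])
a=camera('top')[:,:,::-1];b=camera('scene')[:,:,::-1]
cv2.imwrite('pics/g6.png',cv2.convertScaleAbs(np.hstack([crop(a,425,275,40,5),crop(b,172,255,25,8)]),alpha=1.8))"
```

```text
3.0 pos [ 0.466  -0.3399  0.0392] turn to yaw [-0.0002 -0.0007 -0.0009] F [ 0.2 -0.3  0.5] T [ 0.04 -0.01  0.03] w 0.0322
0.1 [ 0.4732 -0.2822  0.1   ] [np.float64(0.512), np.float64(0.434)]
0.13 [ 0.47   -0.2761  0.13  ] [np.float64(0.507), np.float64(0.432)]
0.16 [ 0.4668 -0.27    0.16  ] [np.float64(0.503), np.float64(0.43)]
```

View pics/g6.png

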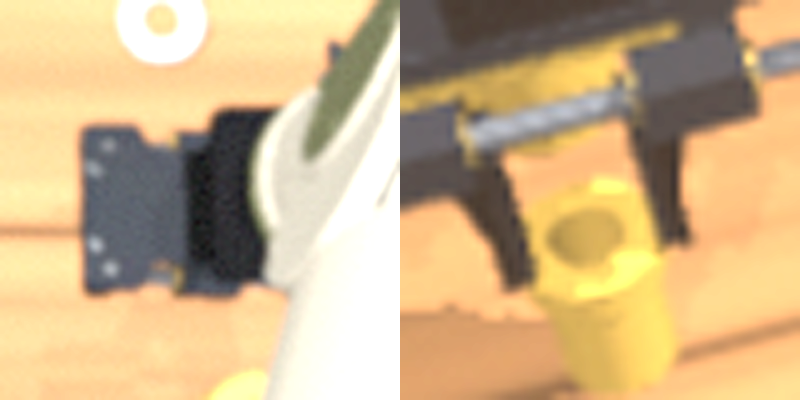

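Call:
{"name": "apply_moves", "arguments": {"deltas": [{"translation":[0,0,0],"turn":[0,0,0],"hand":0.025},{"translation":[0,0,0],"turn":[0,0,0],"hand":0.025},{"translation":[0,0,0],"turn":[0,0,0],"hand":0.025}], "newtons": 10}}

```text
time: 3.4
ee_pos: [0.4659, -0.3399, 0.0391]
eef_rot: [1.0, 0.0, -0.0, -0.0]
ft_force: [-0.2, 0.1, 0.1]
width: 0.0256
```

```bash
python3 -c "
from h import *
st()
b=camera('scene')[:,:,::-1]
cv2.imwrite('pics/g7.png',cv2.convertScaleAbs(crop(b,172,255,30,8),alpha=1.8))
y=cv2.inRange(cv2.cvtColor(crop(b,172,258,22,8),cv2.COLOR_BGR2HSV),(20,100,60),(32,255,255))
n,l,s,c=cv2.connectedComponentsWithStats(y);print(s[s[:,4]>2000],c[s[:,4]>2000])"
```

```text
3.4 pos [ 0.4659 -0.3399  0.0391] turn to yaw [-0.0004 -0.0008 -0.0009] F [-0.2  0.1  0.1] T [-0.02 -0.01  0.09] w 0.0256
[[    0     0   352   352 95134]
 [    0     0   196    63  6702]
 [  107   134   144   208 21217]] [[179.69431539 172.69726912]
 [106.48478066  30.73992838]
 [179.51312627 237.58867889]]
```

View pics/g7.png

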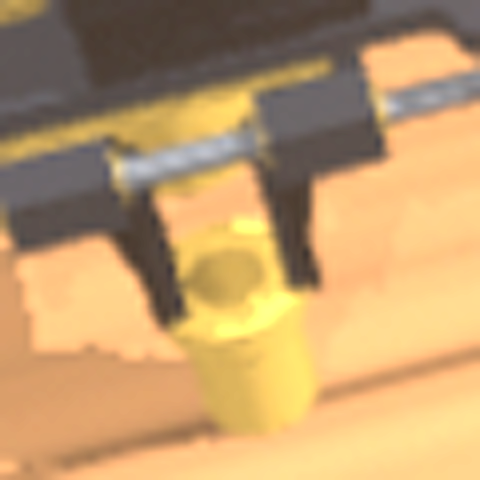

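Fingers now at 26 mm overlap the bush rim without touching it. So the true fingertips sit about 28 mm higher than the stated geometry implies. I'll calibrate by gently touching the bush top.

Call:
{"name": "apply_moves", "arguments": {"deltas": [{"translation":[0,0,-0.0015],"turn":[0,0,0],"hand":0.025},{"translation":[0,0,-0.0015],"turn":[0,0,0],"hand":0.025}]}}

```text
time: 3.65
ee_pos: [0.4671, -0.3403, 0.038]
eef_rot: [1.0, 0.0, 0.001, 0.0]
ft_force: [-5.1, 4.3, 23.2]
width: 0.0252
```

Call:
{"name": "apply_moves", "arguments": {"deltas": [{"translation":[0,0,-0.0015],"turn":[0,0,0],"hand":0.025},{"translation":[0,0,-0.0015],"turn":[0,0,0],"hand":0.025}]}}

```text
time: 3.85
ee_pos: [0.4687, -0.3405, 0.0384]
eef_rot: [1.0, 0.001, 0.002, 0.001]
ft_force: [-4.3, 4.2, 16.3]
width: 0.0249
```

Call:
{"name": "apply_moves", "arguments": {"deltas": [{"translation":[-0.002,0,0.012],"turn":[0,0,0],"hand":0.07},{"translation":[0,0,0],"turn":[0,0,0],"hand":0.07},{"translation":[0,0,0],"turn":[0,0,0],"hand":0.07},{"translation":[0,0,0],"turn":[0,0,0],"hand":0.07},{"translation":[0,0,0],"turn":[0,0,0],"hand":0.07}]}}

```text
time: 4.35
ee_pos: [0.4666, -0.3407, 0.051]
eef_rot: [1.0, 0.001, 0.002, 0.001]
ft_force: [-0.1, 0.5, 0.3]
width: 0.0571
```

Call:
{"name": "apply_moves", "arguments": {"deltas": [{"translation":[0,0,0],"turn":[0,0,0],"hand":0.07},{"translation":[0,0,0],"turn":[0,0,0],"hand":0.07},{"translation":[0,0,0],"turn":[0,0,0],"hand":0.07}]}}

```text
time: 4.65
ee_pos: [0.4662, -0.3404, 0.0501]
eef_rot: [1.0, 0.001, 0.002, 0.001]
ft_force: [-0.0, -0.6, -0.0]
width: 0.069
```

```bash
python3 -c "
from h import *
st()
S=camera('scene')[:,:,::-1]
y=cv2.inRange(cv2.cvtColor(crop(S,172,260,14,8),cv2.COLOR_BGR2HSV),(20,100,60),(32,255,255))
n,l,s,c=cv2.connectedComponentsWithStats(y);i=1+s[1:,4].argmax();print(s[i]/8+np.array([158,246,0,0,0]))
S0=cv2.imread('pics/scene0.png');y=cv2.inRange(cv2.cvtColor(crop(S0,172,260,14,8),cv2.COLOR_BGR2HSV),(20,100,60),(32,255,255))
n,l,s,c=cv2.connectedComponentsWithStats(y);i=1+s[1:,4].argmax();print(s[i]/8+np.array([158,246,0,0,0]))"
```

```text
4.65 pos [ 0.4662 -0.3404  0.0501] turn to yaw [ 0.0018  0.0032 -0.001 ] F [-0.  -0.6 -0. ] T [ 0.02  0.   -0.  ] w 0.069
[ 161.5    253.125   19.875   20.875 2515.125]
[ 161.375  252.75    20.      21.25  2554.625]
```

Call:
{"name": "apply_moves", "arguments": {"deltas": [{"translation":[-0.001,0,-0.015],"turn":[0.002,0.003,0],"hand":0.06},{"translation":[0,0,-0.011],"turn":[0,0,0],"hand":0.06},{"translation":[0,0,0],"turn":[0,0,0],"hand":0.06}]}}

```text
time: 5.0
ee_pos: [0.4648, -0.3402, 0.0215]
eef_rot: [1.0, 0.001, -0.0, -0.0]
ft_force: [-1.0, -0.2, -1.4]
width: 0.0612
```

```bash
python3 -c "
from h import *
st()"
```

```text
5.0 pos [ 0.4648 -0.3402  0.0215] turn to yaw [-0.0005 -0.0005 -0.0011] F [-1.  -0.2 -1.4] T [ 0.02  0.02 -0.01] w 0.0612
```

Call:
{"name": "apply_moves", "arguments": {"deltas": [{"translation":[0,0,0.001],"turn":[0,0,0],"hand":0.03},{"translation":[0,0,0],"turn":[0,0,0],"hand":0.03},{"translation":[0,0,0],"turn":[0,0,0],"hand":0.03},{"translation":[0,0,0],"turn":[0,0,0],"hand":0.03},{"translation":[0,0,0],"turn":[0,0,0],"hand":0.03}], "newtons": 30}}

```text
time: 5.5
ee_pos: [0.4647, -0.3402, 0.0223]
eef_rot: [1.0, 0.001, -0.0, -0.0]
ft_force: [0.0, 0.4, -1.3]
width: 0.0371
```

Call:
{"name": "apply_moves", "arguments": {"deltas": [{"translation":[0,0,0],"turn":[0,0,0],"hand":0.03},{"translation":[0,0,0],"turn":[0,0,0],"hand":0.03}]}}

```text
time: 5.7
ee_pos: [0.4645, -0.34, 0.0222]
eef_rot: [1.0, 0.001, -0.001, -0.001]
ft_force: [0.0, -0.1, -1.9]
width: 0.0372
```

```bash
python3 -c "
from h import *
st()"
```

```text
5.7 pos [ 0.4645 -0.34    0.0222] turn to yaw [-0.001  -0.0012 -0.0011] F [ 0.  -0.1 -1.9] T [ 0.06  0.07 -0.  ] w 0.0372
```

Call:
{"name": "apply_moves", "arguments": {"deltas": [{"translation":[0,0,0.03],"turn":[0,0,0],"hand":0.03},{"translation":[0,0,0.045],"turn":[0,0,0],"hand":0.03},{"translation":[0,0,0.045],"turn":[0,0,0],"hand":0.03},{"translation":[0.01,0.03,0.035],"turn":[0,0,0.03],"hand":0.03},{"translation":[0.01,0.045,0],"turn":[0,0,0.03],"hand":0.03}]}}

```text
time: 6.2
ee_pos: [0.4799, -0.268, 0.1807]
eef_rot: [1.0, 0.026, -0.003, -0.001]
ft_force: [1.2, -0.0, -2.1]
width: 0.0369
```

Call:
{"name": "apply_moves", "arguments": {"deltas": [{"translation":[0.01,0.045,0],"turn":[0,0,0],"hand":0.03},{"translation":[0.01,0.045,0],"turn":[0,0,0],"hand":0.03},{"translation":[0.01,0.045,0],"turn":[0,0,0],"hand":0.03},{"translation":[0.01,0.045,0],"turn":[0,0,0],"hand":0.03},{"translation":[0.01,0.04,0],"turn":[0,0,0],"hand":0.03}]}}

```text
time: 6.7
ee_pos: [0.5306, -0.0403, 0.1834]
eef_rot: [1.0, 0.025, -0.001, 0.001]
ft_force: [1.7, -0.1, -1.6]
width: 0.0371
```

```bash
python3 -c "
from h import *
st(.07)"
```

```text
6.7 pos [ 0.5306 -0.0403  0.1834] turn to yaw [ 0.0013 -0.0013  0.02  ] F [ 1.7 -0.1 -1.6] T [ 0.02 -0.05 -0.04] w 0.0371
```

Call:
{"name": "apply_moves", "arguments": {"deltas": [{"translation":[0.011,0.04,0],"turn":[0,0,0.01],"hand":0.03},{"translation":[0.01,0.04,-0.01],"turn":[0,0,0.01],"hand":0.03},{"translation":[0,0,-0.01],"turn":[0,0,0],"hand":0.03},{"translation":[0,0,0],"turn":[0,0,0],"hand":0.03}]}}

```text
time: 7.1
ee_pos: [0.5518, 0.051, 0.1634]
eef_rot: [0.999, 0.04, 0.0, -0.001]
ft_force: [0.5, -0.4, -2.0]
width: 0.0371
```

```bash
python3 -c "
from h import *
s=st(.07)
b=camera('scene')[:,:,::-1];st(.07)
cv2.imwrite('pics/i1.png',crop(b,358,225,36,16)[:, :]) if 0 else cv2.imwrite('pics/i1.png',crop(b,358,225,36,8))
c=crop(b,358,215,26,8);h=cv2.cvtColor(c,cv2.COLOR_BGR2HSV);y=cv2.inRange(h,(18,100,50),(34,255,255))
n,l,q,ce=cv2.connectedComponentsWithStats(y);i=1+q[1:,4].argmax();print(q[i]/8+np.array([332,189,0,0,0]))
e=s['ee_pos'];f=e[2]-.0222
for dz in(0,.04,.052): print(dz,proj('scene',[e[0]+.0005,e[1],f+dz]).round(1))
print('bore',proj('scene',[.5525,.0405,.095]))
"
```

```text
7.1 pos [0.5518 0.051  0.1634] turn to yaw [-0.0013  0.0002 -0.0107] F [ 0.5 -0.4 -2. ] T [-0.03  0.03  0.03] w 0.0371
7.15 pos [0.5521 0.0516 0.1643] turn to yaw [-0.0021  0.0012 -0.011 ] F [-0.4  2.2 -1.5] T [0.12 0.01 0.01] w 0.037
[ 356.375  190.125   20.      28.625 3108.375]
0 [363.  214.5]
0.04 [364.5 201. ]
0.052 [365.  196.8]
bore [356.76251239 230.53047471]
```

View pics/i1.png

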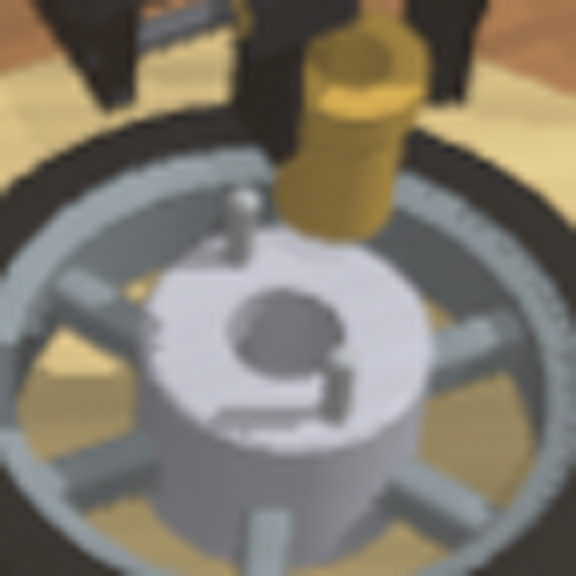

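Call:
{"name": "apply_moves", "arguments": {"deltas": [{"translation":[0,-0.009,-0.006],"turn":[-0.002,0.001,-0.011],"hand":0.03},{"translation":[0,0,0],"turn":[0,0,0],"hand":0.03},{"translation":[0,0,0],"turn":[0,0,0],"hand":0.03}]}}

```text
time: 7.45
ee_pos: [0.5523, 0.0382, 0.1587]
eef_rot: [0.999, 0.032, 0.0, 0.001]
ft_force: [0.1, 0.8, -2.0]
width: 0.0368
```

```bash
cat >> h.py <<'E'
def bushfit(b,e,foot,k=8):
    "row-wise mid-line of the bronze in the scene view against the expected axis"
    p=proj("scene",[e[0]+.0005,e[1],foot+.026]).round().astype(int);w=26
    h=cv2.cvtColor(crop(b,p[0],p[1],w,k),cv2.COLOR_BGR2HSV);y=cv2.inRange(h,(18,90,40),(34,255,255))
    n,l,q,ce=cv2.connectedComponentsWithStats(y);i=1+q[1:,4].argmax()
    for r in range(q[i,1],q[i,1]+q[i,3],12):
        c=np.where(l[r]==i)[0];print(round(p[1]-w+(r+.5)/k-.5,1),"mid",round(p[0]-w+((c[0]+c[-1])/2+.5)/k-.5,2),"wid",round((c[-1]-c[0]+1)/k,1))
    for dz in(0,.04,.052): print("exp",dz,proj("scene",[e[0]+.0005,e[1],foot+dz]).round(1))
E
python3 -c "
from h import *
s=st(.07)
b=camera('scene')[:,:,::-1];st(.07);cv2.imwrite('pics/i2.png',b)
bushfit(b,s['ee_pos'],s['ee_pos'][2]-.0222)
print('REF at start');bushfit(cv2.imread('pics/scene0.png'),[.4645,-.34],0)
"
```

```text
7.45 pos [0.5523 0.0382 0.1587] turn to yaw [0.0015 0.001  0.0058] F [ 0.1  0.8 -2. ] T [ 0.06  0.05 -0.01] w 0.0368
7.5 pos [0.5522 0.0377 0.1585] turn to yaw [0.0019 0.0006 0.0063] F [ 0.6 -1.1 -2.6] T [-0.03  0.01 -0.01] w 0.0366
192.6 mid 360.44 wid 1.9
194.1 mid 362.81 wid 7.4
195.6 mid 362.44 wid 10.9
197.1 mid 361.19 wid 15.1
198.6 mid 361.38 wid 16.2
200.1 mid 361.19 wid 16.9
201.6 mid 361.0 wid 17.2
203.1 mid 361.12 wid 16.8
204.6 mid 360.75 wid 16.5
206.1 mid 360.56 wid 15.9
207.6 mid 360.19 wid 15.4
209.1 mid 359.0 wid 13.2
210.6 mid 358.75 wid 13.2
212.1 mid 357.75 wid 15.0
213.6 mid 357.56 wid 14.9
215.1 mid 357.5 wid 15.0
216.6 mid 357.38 wid 14.8
218.1 mid 357.31 wid 13.6
219.6 mid 357.25 wid 11.8
221.1 mid 358.12 wid 6.2
exp 0 [357.1 217.8]
exp 0.04 [358.5 204.4]
exp 0.052 [358.9 200.3]
REF at start
251.8 mid 171.44 wid 0.9
253.3 mid 171.12 wid 11.0
254.8 mid 170.5 wid 15.0
256.3 mid 170.44 wid 16.9
257.8 mid 170.19 wid 18.6
259.3 mid 170.19 wid 19.1
260.8 mid 170.25 wid 19.5
262.3 mid 170.38 wid 19.2
263.8 mid 170.5 wid 18.2
265.3 mid 170.88 wid 17.0
266.8 mid 171.38 wid 17.0
268.3 mid 172.31 wid 15.9
269.8 mid 173.06 wid 15.4
271.3 mid 173.69 wid 14.9
272.8 mid 174.12 wid 14.8
274.3 mid 173.94 wid 13.9
275.8 mid 173.69 wid 12.6
277.3 mid 173.56 wid 10.1
278.8 mid 173.38 wid 3.2
exp 0 [174.4 274.2]
exp 0.04 [171. 263.]
exp 0.052 [169.9 259.6]
```

Call:
{"name": "apply_moves", "arguments": {"deltas": [{"translation":[0,0.0025,-0.012],"turn":[0.002,0,0.006],"hand":0.03},{"translation":[0,0,-0.012],"turn":[0,0,0],"hand":0.03},{"translation":[0,0,-0.006],"turn":[0,0,0],"hand":0.03},{"translation":[0,0,0],"turn":[0,0,0],"hand":0.03}]}}

```text
time: 7.9
ee_pos: [0.5519, 0.0394, 0.1257]
eef_rot: [0.999, 0.034, 0.0, -0.0]
ft_force: [0.2, -0.1, -2.4]
width: 0.0369
```

```bash
python3 -c "
from h import *
s=st(.07)
b=camera('scene')[:,:,::-1];cv2.imwrite('pics/i3.png',crop(b,357,222,24,10))
e=s['ee_pos'];print(proj('scene',[e[0]+.0005,e[1],e[2]-.0222]))
bushfit(b,e,e[2]-.0222)
"
```

```text
7.9 pos [0.5519 0.0394 0.1257] turn to yaw [-0.      0.0004  0.0013] F [ 0.2 -0.1 -2.4] T [ 0.03  0.   -0.  ] w 0.0369
[356.54381543 228.00073787]
203.4 mid 359.94 wid 0.6
204.9 mid 361.75 wid 6.2
206.4 mid 362.69 wid 8.6
207.9 mid 361.0 wid 13.5
209.4 mid 360.62 wid 16.0
210.9 mid 360.56 wid 16.6
212.4 mid 360.44 wid 16.6
213.9 mid 360.44 wid 16.4
215.4 mid 360.25 wid 16.0
216.9 mid 359.75 wid 15.0
218.4 mid 359.19 wid 13.9
219.9 mid 358.25 wid 12.5
221.4 mid 357.94 wid 12.9
222.9 mid 357.19 wid 14.1
224.4 mid 357.12 wid 13.8
225.9 mid 356.75 wid 13.8
227.4 mid 356.69 wid 13.6
228.9 mid 356.88 wid 12.8
230.4 mid 357.31 wid 10.4
231.9 mid 357.31 wid 4.6
exp 0 [356.5 228. ]
exp 0.04 [357.8 215.2]
exp 0.052 [358.3 211.2]
```

Call:
{"name": "apply_moves", "arguments": {"deltas": [{"translation":[0,0.0011,-0.005],"turn":[0,0,0.001],"hand":0.03},{"translation":[0,0,-0.002],"turn":[0,0,0],"hand":0.03},{"translation":[0,0,0],"turn":[0,0,0],"hand":0.03}]}}

```text
time: 8.25
ee_pos: [0.5525, 0.041, 0.119]
eef_rot: [0.999, 0.035, 0.001, -0.0]
ft_force: [-0.3, -0.9, -1.9]
width: 0.0371
```

Call:
{"name": "apply_moves", "arguments": {"deltas": [{"translation":[0,0,-0.001],"turn":[0,0,0],"hand":0.03},{"translation":[0,0,-0.001],"turn":[0,0,0],"hand":0.03}]}}

```text
time: 8.45
ee_pos: [0.5527, 0.0411, 0.1173]
eef_rot: [0.999, 0.035, 0.001, -0.0]
ft_force: [0.6, 0.2, -3.0]
width: 0.0369
```

Call:
{"name": "apply_moves", "arguments": {"deltas": [{"translation":[0,0,-0.0012],"turn":[0,0,0],"hand":0.03},{"translation":[0,0,-0.0012],"turn":[0,0,0],"hand":0.03}]}}

```text
time: 8.65
ee_pos: [0.5529, 0.0411, 0.1149]
eef_rot: [0.999, 0.035, 0.001, -0.0]
ft_force: [0.1, 0.3, -3.0]
width: 0.037
```

```bash
python3 -c "
from h import *
st(.07)"
```

```text
8.65 pos [0.5529 0.0411 0.1149] turn to yaw [-0.0002  0.0028 -0.0002] F [ 0.1  0.3 -3. ] T [-0.02  0.07  0.  ] w 0.037
```

Foot is at about 0.0927, already below the hub face with no contact. Continuing slowly.

Call:
{"name": "apply_moves", "arguments": {"deltas": [{"translation":[0,0,-0.0015],"turn":[0,0.002,0],"hand":0.03},{"translation":[0,0,-0.0015],"turn":[0,0,0],"hand":0.03}]}}

```text
time: 8.85
ee_pos: [0.553, 0.0411, 0.1118]
eef_rot: [0.999, 0.035, 0.0, -0.0]
ft_force: [-1.7, -0.6, -2.8]
width: 0.0369
```

Call:
{"name": "apply_moves", "arguments": {"deltas": [{"translation":[0,0,-0.002],"turn":[0,0,0],"hand":0.03},{"translation":[0,0,-0.002],"turn":[0,0,0],"hand":0.03}]}}

```text
time: 9.05
ee_pos: [0.553, 0.041, 0.1075]
eef_rot: [0.999, 0.035, 0.0, -0.0]
ft_force: [0.2, 0.5, -2.3]
width: 0.0372
```

```bash
python3 -c "
from h import *
st(.07)"
```

```text
9.05 pos [0.553  0.041  0.1075] turn to yaw [-0.0002  0.0008 -0.0001] F [ 0.2  0.5 -2.3] T [ 0.01 -0.   -0.03] w 0.0372
```

Call:
{"name": "apply_moves", "arguments": {"deltas": [{"translation":[0,0,-0.003],"turn":[0,0.001,0],"hand":0.03},{"translation":[0,0,-0.003],"turn":[0,0,0],"hand":0.03},{"translation":[0,0,-0.003],"turn":[0,0,0],"hand":0.03}]}}

```text
time: 9.35
ee_pos: [0.553, 0.041, 0.0977]
eef_rot: [0.999, 0.035, -0.0, -0.0]
ft_force: [-0.0, 0.1, -2.3]
width: 0.0369
```

Call:
{"name": "apply_moves", "arguments": {"deltas": [{"translation":[0,0,-0.003],"turn":[0,0,0],"hand":0.03},{"translation":[0,0,-0.003],"turn":[0,0,0],"hand":0.03},{"translation":[0,0,-0.003],"turn":[0,0,0],"hand":0.03}]}}

```text
time: 9.65
ee_pos: [0.5529, 0.041, 0.0877]
eef_rot: [0.999, 0.035, -0.0, -0.0]
ft_force: [0.2, 0.4, -2.6]
width: 0.0371
```

```bash
python3 -c "
from h import *
st(.07)"
```

```text
9.65 pos [0.5529 0.041  0.0877] turn to yaw [-0.0002 -0.0004 -0.    ] F [ 0.2  0.4 -2.6] T [-0.02  0.06  0.07] w 0.0371
```

Call:
{"name": "apply_moves", "arguments": {"deltas": [{"translation":[0,0,-0.002],"turn":[0,0,0],"hand":0.03},{"translation":[0,0,-0.0015],"turn":[0,0,0],"hand":0.03}], "newtons": 20}}

```text
time: 9.85
ee_pos: [0.5528, 0.041, 0.0836]
eef_rot: [0.999, 0.035, -0.0, -0.0]
ft_force: [0.7, 0.4, -1.1]
width: 0.0376
```

```bash
python3 -c "
from h import *
st(.07)"
```

```text
9.85 pos [0.5528 0.041  0.0836] turn to yaw [-0.0002 -0.0009 -0.    ] F [ 0.7  0.4 -1.1] T [-0.02 -0.02 -0.  ] w 0.0376
```

Call:
{"name": "apply_moves", "arguments": {"deltas": [{"translation":[0,0,-0.001],"turn":[0,0,0],"hand":0.03},{"translation":[0,0,0],"turn":[0,0,0],"hand":0.03}], "newtons": 6}}

```text
time: 10.05
ee_pos: [0.5527, 0.041, 0.0824]
eef_rot: [0.999, 0.035, -0.001, -0.0]
ft_force: [0.5, 0.2, -2.3]
width: 0.0379
```

Call:
{"name": "apply_moves", "arguments": {"deltas": [{"translation":[0,0,0],"turn":[0,0,0],"hand":0.0375},{"translation":[0,0,0],"turn":[0,0,0],"hand":0.038},{"translation":[0,0,0],"turn":[0,0,0],"hand":0.0385}], "newtons": 3}}

```text
time: 10.35
ee_pos: [0.5531, 0.0409, 0.0828]
eef_rot: [0.999, 0.035, -0.0, -0.0]
ft_force: [-0.2, -0.3, -0.4]
width: 0.0382
```

```bash
python3 -c "
from h import *
st(.07)"
```

```text
10.35 pos [0.5531 0.0409 0.0828] turn to yaw [-0.0001 -0.0002  0.0001] F [-0.2 -0.3 -0.4] T [-0.    0.01  0.03] w 0.0382
```

Call:
{"name": "apply_moves", "arguments": {"deltas": [{"translation":[0,0,0],"turn":[0,0,0],"hand":0.05},{"translation":[0,0,0],"turn":[0,0,0],"hand":0.05},{"translation":[0,0,0.04],"turn":[0,0,0],"hand":0.05},{"translation":[0,0,0.04],"turn":[0,0,0],"hand":0.026}]}}

```text
time: 10.75
ee_pos: [0.5501, 0.0406, 0.1603]
eef_rot: [0.999, 0.035, -0.004, -0.0]
ft_force: [0.4, 0.2, 0.4]
width: 0.0461
```

```bash
python3 -c "
from h import *
s=st(.07)
b=camera('scene')[:,:,::-1];cv2.imwrite('pics/j1.png',crop(b,357,225,30,10))
bushfit(b,[.553,.041],.055)
"
```

```text
10.75 pos [0.5501 0.0406 0.1603] turn to yaw [-0.0004 -0.0086 -0.0002] F [0.4 0.2 0.4] T [-0.   -0.06 -0.  ] w 0.0461
219.9 mid 356.31 wid 0.4
221.4 mid 357.25 wid 11.8
222.9 mid 357.69 wid 14.9
224.4 mid 357.69 wid 16.9
225.9 mid 357.69 wid 17.6
227.4 mid 357.75 wid 18.0
228.9 mid 357.75 wid 17.5
230.4 mid 357.75 wid 17.2
231.9 mid 356.31 wid 13.6
233.4 mid 356.38 wid 11.8
234.9 mid 357.12 wid 9.8
exp 0 [355.9 242.8]
exp 0.04 [357.2 230.8]
exp 0.052 [357.6 227.1]
```

View pics/j1.png

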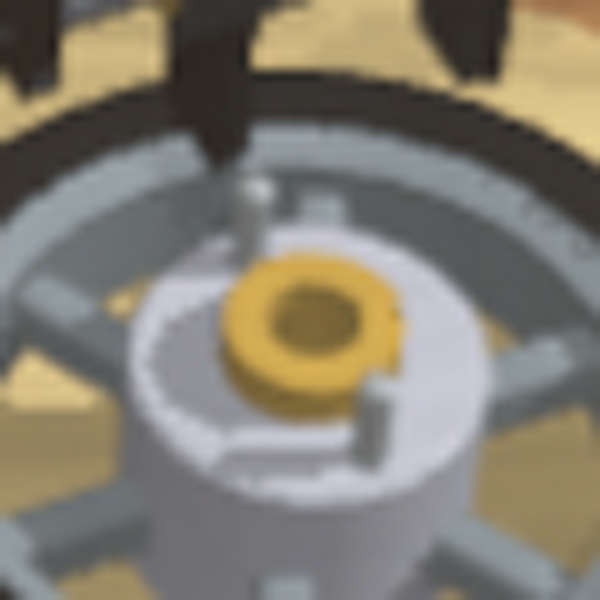

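Call:
{"name": "apply_moves", "arguments": {"deltas": [{"translation":[-0.015,0.042,0],"turn":[0,-0.009,0.07],"hand":0.07},{"translation":[-0.015,0.042,0],"turn":[0,0,0.07],"hand":0.07},{"translation":[-0.015,0.042,0],"turn":[0,0,0.07],"hand":0.07},{"translation":[-0.015,0.042,-0.02],"turn":[0,0,0.07],"hand":0.07},{"translation":[-0.015,0.042,-0.03],"turn":[0,0,0.05],"hand":0.07}]}}

```text
time: 11.3
ee_pos: [0.4832, 0.2486, 0.1257]
eef_rot: [0.98, 0.197, 0.013, -0.001]
ft_force: [1.6, -0.1, -0.4]
width: 0.0685
```

Call:
{"name": "apply_moves", "arguments": {"deltas": [{"translation":[-0.015,0.042,-0.03],"turn":[0,0,0],"hand":0.07},{"translation":[0,0,0],"turn":[0,0,0],"hand":0.07},{"translation":[0,0,0],"turn":[0,0,0],"hand":0.07}]}}

```text
time: 11.6
ee_pos: [0.4638, 0.2943, 0.0949]
eef_rot: [0.979, 0.203, 0.012, -0.002]
ft_force: [0.3, 0.6, 0.2]
width: 0.0702
```

```bash
python3 -c "
from h import *
s=st(.416); print(np.array([.4433,.336,-.0125])-s['ee_pos'])"
```

```text
11.6 pos [0.4638 0.2943 0.0949] turn to yaw [-0.0086  0.0221  0.0065] F [0.3 0.6 0.2] T [0.02 0.   0.  ] w 0.0702
[-0.02050852  0.04172019 -0.10742194]
```

Call:
{"name": "apply_moves", "arguments": {"deltas": [{"translation":[-0.012,0.024,-0.01],"turn":[-0.009,0.022,0.006],"hand":0.07},{"translation":[-0.008,0.015,-0.03],"turn":[0,0,0],"hand":0.07},{"translation":[0,0,-0.02],"turn":[0,0,0],"hand":0.07},{"translation":[0,0,0],"turn":[0,0,0],"hand":0.07},{"translation":[0,0,0],"turn":[0,0,0],"hand":0.07}]}}

```text
time: 12.1
ee_pos: [0.4478, 0.3319, 0.0362]
eef_rot: [0.979, 0.203, 0.002, 0.0]
ft_force: [0.9, 0.8, 0.8]
width: 0.0696
```

```bash
python3 -c "
from h import *
s=st(.416); print(np.array([.4433,.336,-.0125])-s['ee_pos'])"
```

```text
12.1 pos [0.4478 0.3319 0.0362] turn to yaw [-0.0005  0.0047  0.0076] F [0.9 0.8 0.8] T [ 0.04  0.02 -0.03] w 0.0696
[-0.00450979  0.00405686 -0.04871159]
```

Call:
{"name": "apply_moves", "arguments": {"deltas": [{"translation":[-0.0045,0.004,-0.02],"turn":[0,0.005,0.007],"hand":0.07},{"translation":[0,0,-0.018],"turn":[0,0,0],"hand":0.07},{"translation":[0,0,-0.004],"turn":[0,0,0],"hand":0.07},{"translation":[0,0,0],"turn":[0,0,0],"hand":0.07}]}}

```text
time: 12.5
ee_pos: [0.4467, 0.3352, -0.0043]
eef_rot: [0.979, 0.204, 0.003, -0.001]
ft_force: [-0.0, -0.0, -0.2]
width: 0.0701
```

```bash
python3 -c "
from h import *
s=st(.416); print(np.array([.4433,.336,-.0125])-s['ee_pos'])"
```

```text
12.5 pos [ 0.4467  0.3352 -0.0043] turn to yaw [-0.0023  0.0046  0.0048] F [-0.  -0.  -0.2] T [-0.01 -0.    0.02] w 0.0701
[-0.00342967  0.00083724 -0.00821104]
```

Call:
{"name": "apply_moves", "arguments": {"deltas": [{"translation":[-0.004,0.001,-0.004],"turn":[-0.002,0.005,0.006],"hand":0.07},{"translation":[0,0,-0.002],"turn":[0,0,0],"hand":0.07},{"translation":[0,0,0],"turn":[0,0,0],"hand":0.07}]}}

```text
time: 12.8
ee_pos: [0.4434, 0.3366, -0.009]
eef_rot: [0.978, 0.207, 0.001, -0.0]
ft_force: [-0.2, 0.6, -0.6]
width: 0.07
```

```bash
python3 -c "
from h import *
s=st(.416); print(np.array([.4433,.336,-.0125])-s['ee_pos'])"
```

```text
12.8 pos [ 0.4434  0.3366 -0.009 ] turn to yaw [-0.0012  0.0012 -0.0011] F [-0.2  0.6 -0.6] T [0.02 0.02 0.06] w 0.07
[-0.00011503 -0.00061391 -0.00351109]
```

Now 2 mm lower, then close.

Call:
{"name": "apply_moves", "arguments": {"deltas": [{"translation":[0,0,-0.002],"turn":[0,0,0],"hand":0.07},{"translation":[0,0,0],"turn":[0,0,0],"hand":0.035},{"translation":[0,0,0],"turn":[0,0,0],"hand":0.035},{"translation":[0,0,0],"turn":[0,0,0],"hand":0.035},{"translation":[0,0,0],"turn":[0,0,0],"hand":0.035}], "newtons": 15}}

```text
time: 13.3
ee_pos: [0.4439, 0.337, -0.0103]
eef_rot: [0.978, 0.207, 0.001, -0.001]
ft_force: [-0.4, 0.6, -0.0]
width: 0.0453
```

Call:
{"name": "apply_moves", "arguments": {"deltas": [{"translation":[0,0,0],"turn":[0,0,0],"hand":0.035},{"translation":[0,0,0],"turn":[0,0,0],"hand":0.035},{"translation":[0,0,0],"turn":[0,0,0],"hand":0.035},{"translation":[0,0,0],"turn":[0,0,0],"hand":0.035}], "newtons": 40}}

```text
time: 13.7
ee_pos: [0.444, 0.3369, -0.0103]
eef_rot: [0.978, 0.207, 0.001, -0.001]
ft_force: [0.6, -0.1, -0.2]
width: 0.0411
```

```bash
python3 -c "
from h import *
s=st(.416)"
```

```text
13.7 pos [ 0.444   0.3369 -0.0103] turn to yaw [-0.0018  0.0024 -0.0009] F [ 0.6 -0.1 -0.2] T [-0.04 -0.05 -0.02] w 0.0411
```

Call:
{"name": "apply_moves", "arguments": {"deltas": [{"translation":[0,0,0.02],"turn":[0,0,0],"hand":0.035},{"translation":[0,0,0.045],"turn":[0,0,0],"hand":0.035},{"translation":[0,0,0.045],"turn":[0,0,0],"hand":0.035},{"translation":[0.01,-0.03,0.045],"turn":[0,0,-0.05],"hand":0.035},{"translation":[0.015,-0.042,0.005],"turn":[0,0,-0.07],"hand":0.035}]}}

```text
time: 14.2
ee_pos: [0.4622, 0.2709, 0.1482]
eef_rot: [0.988, 0.153, -0.002, -0.002]
ft_force: [1.8, 1.4, -1.1]
width: 0.0413
```

Call:
{"name": "apply_moves", "arguments": {"deltas": [{"translation":[0.015,-0.042,0],"turn":[0,0,-0.07],"hand":0.035},{"translation":[0.015,-0.042,0],"turn":[0,0,-0.07],"hand":0.035},{"translation":[0.015,-0.042,0],"turn":[0,0,-0.07],"hand":0.035},{"translation":[0.012,-0.03,0],"turn":[0,0,0],"hand":0.035},{"translation":[0,0,0],"turn":[0,0,0],"hand":0.035}]}}

```text
time: 14.7
ee_pos: [0.5224, 0.1027, 0.1506]
eef_rot: [0.999, 0.039, 0.001, -0.001]
ft_force: [-0.1, 0.4, -0.5]
width: 0.0413
```

```bash
python3 -c "
from h import *
s=st(.07); print(np.array([.5545,.041,.15])-s['ee_pos'])"
```

```text
14.7 pos [0.5224 0.1027 0.1506] turn to yaw [-0.0018  0.0013 -0.0087] F [-0.1  0.4 -0.5] T [ 0.08  0.03 -0.03] w 0.0413
[ 0.03206878 -0.0617004  -0.00062826]
```

Call:
{"name": "apply_moves", "arguments": {"deltas": [{"translation":[0.016,-0.03,0],"turn":[-0.002,0.001,-0.009],"hand":0.035},{"translation":[0.014,-0.026,0],"turn":[0,0,0],"hand":0.035},{"translation":[0,0,0],"turn":[0,0,0],"hand":0.035},{"translation":[0,0,0],"turn":[0,0,0],"hand":0.035}]}}

```text
time: 15.1
ee_pos: [0.5522, 0.046, 0.1499]
eef_rot: [0.999, 0.035, -0.001, -0.0]
ft_force: [0.5, 1.0, -1.2]
width: 0.0411
```

```bash
python3 -c "
from h import *
s=st(.07); print(np.array([.5545,.041,.15])-s['ee_pos'])"
```

```text
15.1 pos [0.5522 0.046  0.1499] turn to yaw [-0.0006 -0.0013 -0.0003] F [ 0.5  1.  -1.2] T [0.03 0.05 0.02] w 0.0411
[ 2.29050187e-03 -4.96865241e-03  6.33715935e-05]
```

Call:
{"name": "apply_moves", "arguments": {"deltas": [{"translation":[0.002,-0.005,-0.012],"turn":[0,-0.001,0],"hand":0.035},{"translation":[0,0,-0.012],"turn":[0,0,0],"hand":0.035},{"translation":[0,0,-0.003],"turn":[0,0,0],"hand":0.035},{"translation":[0,0,0],"turn":[0,0,0],"hand":0.035}]}}

```text
time: 15.5
ee_pos: [0.5525, 0.044, 0.1196]
eef_rot: [0.999, 0.037, -0.001, -0.001]
ft_force: [0.1, 0.7, -1.2]
width: 0.0405
```

```bash
python3 -c "
from h import *
s=st(.07);e=s['ee_pos']; print(np.array([.5545,.041,.117])-e)
b=camera('scene')[:,:,::-1].copy();st(.07)
cv2.imwrite('pics/k1raw.png',b)
c=crop(b,357,222,30,10)
cv2.imwrite('pics/k1.png',c)
h=cv2.cvtColor(c,cv2.COLOR_BGR2HSV)
a=.07;ux=np.array([np.cos(a),np.sin(a),0])
cen=np.array([e[0],e[1],e[2]+.0183])-.001*ux
for d in(-.042,-.029,0,.029,.042): print(d,proj('scene',cen+d*ux).round(1),((proj('scene',cen+d*ux)-[327,192]+.5)*10).round())
p=np.array([.5535,.041,.12])
for d in(-.029,.029): print('pin',proj('scene',p+d*ux).round(1),((proj('scene',p+d*ux)-[327,192]+.5)*10).round())
m=cv2.inRange(h,(0,0,120),(180,60,255));cs,hi=cv2.findContours(m,cv2.RETR_CCOMP,cv2.CHAIN_APPROX_NONE)
for q,hh in zip(cs,hi[0]):
    if cv2.contourArea(q)>250: print('hole' if hh[3]>=0 else 'outer',cv2.contourArea(q),cv2.boundingRect(q),np.round(cv2.fitEllipse(q)[0]))
"
```

```text
15.5 pos [0.5525 0.044  0.1196] turn to yaw [-0.0013 -0.002  -0.005 ] F [ 0.1  0.7 -1.2] T [-0.04  0.05 -0.02] w 0.0405
[ 0.00195901 -0.00299538 -0.00262691]
15.55 pos [0.5525 0.0441 0.1198] turn to yaw [-0.0014 -0.002  -0.0051] F [-0.5  0.2 -2.4] T [ 0.03  0.05 -0.02] w 0.041
-0.042 [350.5 202.1] [240. 106.]
-0.029 [353.2 206.4] [267. 149.]
0 [359.5 216.2] [330. 247.]
0.029 [366.  226.2] [395. 347.]
0.042 [369.  230.8] [425. 393.]
pin [351.8 213.2] [253. 217.]
pin [364.4 233. ] [379. 415.]
outer 534.5 (0, 442, 122, 109) [127. 514.]
outer 456.5 (0, 258, 24, 24) [ 10. 270.]
outer 5106.5 (495, 213, 105, 126) [554. 273.]
outer 2821.5 (77, 189, 100, 62) [121. 219.]
outer 110405.5 (20, 122, 566, 478) [330. 385.]
hole 264.5 (276, 545, 57, 7) [301. 548.]
hole 314.0 (389, 329, 29, 17) [405. 336.]
hole 846.5 (105, 312, 43, 36) [125. 330.]
outer 581.5 (314, 56, 110, 31) [384.  53.]
```

View pics/k1.png

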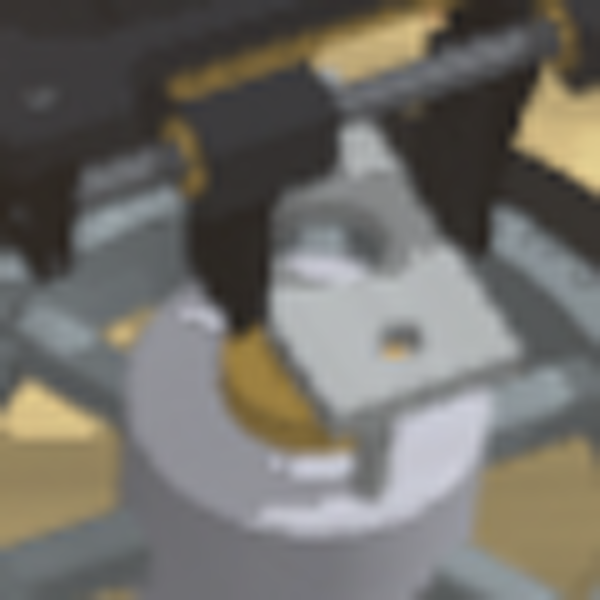

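The last picture shows the plate above the hub, with its front hole at about (402,338) in the crop and the pins below it. It seems yawed about +0.04 rad against the pins. I'll measure its edges by casting rays onto its top plane.

```bash
cat >> h.py <<'E'
from scipy.ndimage import map_coordinates
def plate(b,e,yaw,off=-.001):
    "edges of the plate's top face found on its plane, in the plate frame expected at (e,yaw)"
    g=cv2.GaussianBlur(b,(0,0),.6).astype(float).mean(2);z=e[2]+.0183
    u=np.array([np.cos(yaw),np.sin(yaw),0]);v=np.array([-u[1],u[0],0]);c=np.array([e[0],e[1],z])+off*u
    t=np.linspace(-.008,.008,81);res={}
    for nm,P,n,rg in(("front",u*.042,u,np.linspace(-.015,.015,13)),("right",v*.021,v,np.linspace(.014,.037,12)),("left",-v*.021,-v,np.linspace(.014,.037,12))):
        w=v if nm=="front" else u;pts=[]
        for r in rg:
            px=np.array([proj("scene",c+P+r*w+q*n) for q in t]);pr=map_coordinates(g,[px[:,1],px[:,0]],order=1)
            d=np.gradient(pr);pts.append((r,t[d.argmin()]))
        pts=np.array(pts);md=np.median(pts[:,1]);ok=abs(pts[:,1]-md)<.003
        f=np.polyfit(pts[ok,0],pts[ok,1],1);print(nm,"n",ok.sum(),"offset mm at mid",(1e3*np.polyval(f,pts[:,0].mean())).round(2),"slope",f[0].round(4))
E
python3 -c "
from h import *
plate(cv2.imread('pics/k1raw.png'),[.5525,.044,.1196],.075)"
```

```text
front n 13 offset mm at mid -1.49 slope -0.004
right n 12 offset mm at mid 2.25 slope -0.0251Traceback (most recent call last):
  File "<string>", line 3, in <module>
    plate(cv2.imread('pics/k1raw.png'),[.5525,.044,.1196],.075)
    ~~~~~^^^^^^^^^^^^^^^^^^^^^^^^^^^^^^^^^^^^^^^^^^^^^^^^^^^^^^
  File "h.py", line 40, in plate
    px=np.array([proj("scene",c+P+r*w+q*n) for q in t]);pr=map_coordinates(g,[px[:,1],px[:,0]],order=1)
                 ~~~~^^^^^^^^^^^^^^^^^^^^^
  File "h.py", line 13, in proj
    c=calibration(n);E=np.array(c["extrinsics"]);q=E[:3,:3]@np.array(X)+E[:3,3]
ValueError: time passes only in moves, steps and waits
```

```bash
python3 - <<'E'
s=open('h.py').read()
s=s.replace("from bench import readout,camera,calibration","from bench import readout,camera,calibration as _cal\nimport functools\ncalibration=functools.lru_cache(None)(_cal)")
open('h.py','w').write(s)
E
python3 -c "
from h import *
plate(cv2.imread('pics/k1raw.png'),[.5525,.044,.1196],.075)
print('ref');plate(cv2.imread('pics/scene0.png'),[.4433,.336,-.0103],.416,0.)
st(.07)"
```

```text
front n 13 offset mm at mid -1.49 slope -0.004
right n 12 offset mm at mid 2.25 slope -0.0251
left n 12 offset mm at mid -1.35 slope 0.003
ref
front n 13 offset mm at mid -1.25 slope 0.0048
right n 12 offset mm at mid 1.43 slope -0.0328
left n 12 offset mm at mid -1.02 slope 0.0505
15.55 pos [0.5525 0.0441 0.1198] turn to yaw [-0.0014 -0.002  -0.0051] F [-0.5  0.2 -2.4] T [ 0.03  0.05 -0.02] w 0.041
```

Call:
{"name": "apply_moves", "arguments": {"deltas": [{"translation":[0.0035,-0.004,-0.003],"turn":[-0.001,-0.002,-0.006],"hand":0.035},{"translation":[0,0,-0.001],"turn":[0,0,0],"hand":0.035},{"translation":[0,0,0],"turn":[0,0,0],"hand":0.035},{"translation":[0,0,0],"turn":[0,0,0],"hand":0.035}]}}

```text
time: 15.95
ee_pos: [0.5568, 0.0403, 0.1162]
eef_rot: [0.999, 0.035, 0.001, -0.0]
ft_force: [-0.6, 0.0, -1.7]
width: 0.0408
```

```bash
python3 -c "
from h import *
s=st(.07);b=camera('scene')[:,:,::-1].copy();cv2.imwrite('pics/k2raw.png',b)
plate(b,s['ee_pos'],.07)"
```

```text
15.95 pos [0.5568 0.0403 0.1162] turn to yaw [-0.0004  0.0015  0.0008] F [-0.6  0.  -1.7] T [-0.03  0.05  0.  ] w 0.0408
front n 10 offset mm at mid -1.78 slope -0.0112
right n 12 offset mm at mid 2.52 slope 0.0284
left n 12 offset mm at mid -1.37 slope 0.0435
```

Call:
{"name": "apply_moves", "arguments": {"deltas": [{"translation":[-0.0005,-0.0007,-0.002],"turn":[0,0.001,0],"hand":0.035},{"translation":[0,0,-0.0015],"turn":[0,0,0],"hand":0.035},{"translation":[0,0,-0.001],"turn":[0,0,0],"hand":0.035}]}}

```text
time: 16.3
ee_pos: [0.5564, 0.0396, 0.1118]
eef_rot: [0.999, 0.035, 0.001, -0.0]
ft_force: [0.3, 0.2, -1.1]
width: 0.0408
```

Call:
{"name": "apply_moves", "arguments": {"deltas": [{"translation":[0,0,-0.001],"turn":[0,0,0],"hand":0.035},{"translation":[0,0,-0.001],"turn":[0,0,0],"hand":0.035}]}}

```text
time: 16.5
ee_pos: [0.5564, 0.0396, 0.1096]
eef_rot: [0.999, 0.035, 0.001, -0.0]
ft_force: [-0.8, -0.1, -1.5]
width: 0.0411
```

```bash
python3 -c "
from h import *
s=st(.07)"
```

```text
16.5 pos [0.5564 0.0396 0.1096] turn to yaw [-0.0004  0.0011  0.0007] F [-0.8 -0.1 -1.5] T [ 0.05 -0.01 -0.02] w 0.0411
```

Bottom is at about 0.120, level with the pin tips, with no contact.

Call:
{"name": "apply_moves", "arguments": {"deltas": [{"translation":[0,0,-0.001],"turn":[0,0,0],"hand":0.035},{"translation":[0,0,-0.001],"turn":[0,0,0],"hand":0.035}]}}

```text
time: 16.7
ee_pos: [0.5564, 0.0397, 0.1076]
eef_rot: [0.999, 0.035, 0.001, -0.0]
ft_force: [-2.2, 0.4, 2.5]
width: 0.0409
```

Call:
{"name": "apply_moves", "arguments": {"deltas": [{"translation":[0,0,-0.0005],"turn":[0,0,0],"hand":0.035},{"translation":[0,0,-0.0005],"turn":[0,0,0],"hand":0.035}]}}

```text
time: 16.9
ee_pos: [0.5562, 0.04, 0.1067]
eef_rot: [0.999, 0.035, 0.0, -0.0]
ft_force: [-1.2, 0.7, -0.8]
width: 0.0413
```

```bash
python3 -c "
from h import *
s=st(.07)"
```

```text
16.9 pos [0.5562 0.04   0.1067] turn to yaw [-0.0006  0.0007  0.0004] F [-1.2  0.7 -0.8] T [ 0.16  0.6  -0.04] w 0.0413
```

Call:
{"name": "apply_moves", "arguments": {"deltas": [{"translation":[-0.0005,0.0003,-0.0005],"turn":[0,0,0],"hand":0.035},{"translation":[0,0,-0.001],"turn":[0,0,0],"hand":0.035}]}}

```text
time: 17.1
ee_pos: [0.5557, 0.0403, 0.105]
eef_rot: [0.999, 0.035, 0.0, -0.0]
ft_force: [0.4, 1.2, -2.2]
width: 0.0405
```

Call:
{"name": "apply_moves", "arguments": {"deltas": [{"translation":[0,0,-0.001],"turn":[0,0,0],"hand":0.035},{"translation":[0,0,-0.001],"turn":[0,0,0],"hand":0.035}]}}

```text
time: 17.3
ee_pos: [0.5558, 0.0402, 0.1027]
eef_rot: [0.999, 0.035, 0.001, -0.0]
ft_force: [-0.5, -0.4, -1.7]
width: 0.041
```

```bash
python3 -c "
from h import *
s=st(.07);b=camera('scene')[:,:,::-1].copy();cv2.imwrite('pics/k3raw.png',b)
plate(b,s['ee_pos'],.07)"
```

```text
17.3 pos [0.5558 0.0402 0.1027] turn to yaw [-0.0005  0.001   0.0005] F [-0.5 -0.4 -1.7] T [ 0.07  0.08 -0.01] w 0.041
front n 13 offset mm at mid -1.88 slope -0.0009
right n 11 offset mm at mid 5.04 slope -0.1
left n 12 offset mm at mid -1.82 slope -0.0331
```

Call:
{"name": "apply_moves", "arguments": {"deltas": [{"translation":[0,0,-0.0015],"turn":[0,0,0],"hand":0.035},{"translation":[0,0,-0.0015],"turn":[0,0,0],"hand":0.035}]}}

```text
time: 17.55
ee_pos: [0.5557, 0.0402, 0.0993]
eef_rot: [0.999, 0.035, 0.0, -0.0]
ft_force: [0.3, 0.4, -1.0]
width: 0.0409
```

Call:
{"name": "apply_moves", "arguments": {"deltas": [{"translation":[0,0,-0.001],"turn":[0,0,0],"hand":0.035},{"translation":[0,0,-0.001],"turn":[0,0,0],"hand":0.035}]}}

```text
time: 17.75
ee_pos: [0.5557, 0.0402, 0.097]
eef_rot: [0.999, 0.035, 0.0, -0.0]
ft_force: [0.2, 0.4, -0.8]
width: 0.0407
```

```bash
python3 -c "
from h import *
s=st(.07)"
```

```text
17.75 pos [0.5557 0.0402 0.097 ] turn to yaw [-0.0006  0.0008  0.0005] F [ 0.2  0.4 -0.8] T [ 0.14  0.06 -0.02] w 0.0407
```

Call:
{"name": "apply_moves", "arguments": {"deltas": [{"translation":[0,0,-0.0005],"turn":[0,0,0],"hand":0.035},{"translation":[0,0,-0.0005],"turn":[0,0,0],"hand":0.035}]}}

```text
time: 17.95
ee_pos: [0.5558, 0.0402, 0.0966]
eef_rot: [0.999, 0.035, 0.0, -0.0]
ft_force: [-4.1, -0.7, 7.2]
width: 0.0409
```

Call:
{"name": "apply_moves", "arguments": {"deltas": [{"translation":[0,0,-0.0005],"turn":[0,0,0],"hand":0.035},{"translation":[0,0,-0.0005],"turn":[0,0,0],"hand":0.035}]}}

```text
time: 18.15
ee_pos: [0.5558, 0.0402, 0.0967]
eef_rot: [0.999, 0.035, 0.001, 0.0]
ft_force: [-3.4, -0.3, 5.6]
width: 0.0408
```

```bash
python3 -c "
from h import *
s=st(.07)"
```

```text
18.15 pos [0.5558 0.0402 0.0967] turn to yaw [0.0001 0.0011 0.0006] F [-3.4 -0.3  5.6] T [-0.05  0.69  0.01] w 0.0408
```

Seated exactly at the predicted height (0.0967), with about 7 N. Releasing and lifting.

Call:
{"name": "apply_moves", "arguments": {"deltas": [{"translation":[0,0,0],"turn":[0,0,0],"hand":0.043},{"translation":[0,0,0],"turn":[0,0,0],"hand":0.055},{"translation":[0,0,0],"turn":[0,0,0],"hand":0.06},{"translation":[0,0,0],"turn":[0,0,0],"hand":0.06}], "newtons": 5}}

```text
time: 18.55
ee_pos: [0.5564, 0.0401, 0.0968]
eef_rot: [0.999, 0.035, 0.001, 0.0]
ft_force: [0.2, 0.6, -0.5]
width: 0.0567
```

Call:
{"name": "apply_moves", "arguments": {"deltas": [{"translation":[0,0,0.02],"turn":[0,0,0],"hand":0.06},{"translation":[0,0,0.04],"turn":[0,0,0],"hand":0.06},{"translation":[-0.03,0.02,0.03],"turn":[0,0,0],"hand":0.06},{"translation":[-0.04,0.02,0],"turn":[0,0,0],"hand":0.06},{"translation":[-0.03,0,0],"turn":[0,0,0],"hand":0.06}]}}

```text
time: 19.05
ee_pos: [0.4552, 0.0809, 0.1882]
eef_rot: [0.999, 0.034, 0.0, -0.001]
ft_force: [-0.5, 0.4, 0.5]
width: 0.0601
```

Run:
```python
from h import *
s=st(.07);b=camera('scene')[:,:,::-1].copy();cv2.imwrite('pics/z.png',b)
plate(b,[.5545,.041,.0967],.07)
print("spokes/jar/spacer/washer diff vs start:")
S0=cv2.imread('pics/scene0.png')
for n,(x,y) in dict(jar=(366,296),spacer=(468,231),washer=(198,314),tyre_front=(357,270),hubface=(358,240)).items():
    t=S0[y-14:y+14,x-14:x+14];r=cv2.matchTemplate(b[y-24:y+24,x-24:x+24],t,cv2.TM_CCOEFF_NORMED);print(n,np.array(cv2.minMaxLoc(r)[3])-10,r.max().round(3))
h=cv2.cvtColor(b,cv2.COLOR_BGR2HSV)
c=crop(b,357,225,22,10);g=cv2.cvtColor(c,cv2.COLOR_BGR2HSV)
m=cv2.inRange(g,(0,0,150),(180,60,255));cs,hi=cv2.findContours(m,cv2.RETR_CCOMP,cv2.CHAIN_APPROX_NONE)
for q,hh in zip(cs,hi[0]):
    if cv2.contourArea(q)>300: print('hole' if hh[3]>=0 else 'outer',cv2.contourArea(q)/100,np.round(np.array(cv2.fitEllipse(q)[0])/10+[335,203],1))
u=np.array([np.cos(.07),np.sin(.07),0])
for d in(-.029,0,.029): print('exp hole top',proj('scene',np.array([.5538,.0412,.115])+d*u).round(1))
```

```text
19.05 pos [0.4552 0.0809 0.1882] turn to yaw [-0.0028  0.0008  0.0029] F [-0.5  0.4  0.5] T [-0.01  0.04  0.05] w 0.0601
front n 13 offset mm at mid -0.88 slope 0.007
right n 10 offset mm at mid 6.35 slope -0.2168
left n 12 offset mm at mid -1.02 slope -0.0157
spokes/jar/spacer/washer diff vs start:
jar [0 0] 1.0
spacer [0 0] 1.0
washer [0 0] 1.0
tyre_front [0 0] 1.0
hubface [ 1 -5] 0.528
outer 6.985 [365.6 244. ]
outer 31.45 [371.2 243.1]
outer 133.06 [347.1 235.4]
outer 773.49 [359.3 223. ]
hole 12.28 [364. 235.]
hole 74.96 [358.8 224.9]
hole 10.47 [351.1 215.1]
exp hole top [351.8 214.9]
exp hole top [358.  224.7]
exp hole top [364.3 234.7]
```

Hole positions match a plate lying home on the pins to within about 0.8 px, and the bystanders and wheel have not moved. One settling move, then I hand in.

Call:
{"name": "apply_moves", "arguments": {"deltas": [{"translation":[0,0,0.01],"turn":[0,0,0],"hand":0.06},{"translation":[0,0,0],"turn":[0,0,0],"hand":0.06},{"translation":[0,0,0],"turn":[0,0,0],"hand":0.06}]}}

```text
time: 19.4
ee_pos: [0.4526, 0.0799, 0.2002]
eef_rot: [0.999, 0.034, 0.001, 0.0]
ft_force: [-0.4, 0.0, -0.4]
width: 0.0599
```

```bash
python3 -c "
from bench import order
print(order.close_job())"
```

```text
the job is handed in; nothing more can be done
None
```

I took the smallest bronze bush, guided it about 33 mm down the hub bore while holding it, and let it settle home. I then lowered the keeper plate over both dowel pins, held it until it rested on the bush, released it and backed off. I handed the job in at about 19.4 s; no verdict is given.

**Checks that passed:**
- **Bush:** it went in with no force rise, and the picture taken before the keeper went on shows its shoulder on the hub face. I did not press on it afterwards.
- **Keeper:** it seated at the predicted height with about 7 N. In the final camera frame its three holes lie within about 0.8 px of where they should be.
- **Wheel and bystanders:** the jar, spacer, washer and wheel tyre match the starting picture with zero shift.

**What disagreed or failed:**
- **Fingertip height:** the fingertips were about 28 mm higher than the stated tool frame implied. I calibrated this by touching the bush top at about 23 N.
- **Keeper aim:** the camera and dead reckoning differed by up to 2 mm on where to put it. I followed the camera and corrected about 0.5 mm after a light touch on the pins.
- **Edge check:** in the final frame, the fit to the keeper's right edge was unreliable (6.4 mm off with a bad slope).
- **Final picture:** the viewer's limit of 12 was used up, so the last frame was checked by numbers only.

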